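Send a test carrier into the dummy load

ROBOT

A 7-joint arm with a two-finger parallel gripper is mounted at the origin on the work surface. World frame = base frame: x ahead of the robot, y to its left, z up, the work surface at z = 0. Lengths are in m, angles in rad, forces in N, time in s.
With the tool pointing down it reaches from about 0.4 to 0.85 m from the base axis. Payload 10.4 kg.
Tool frame: the origin (TCP) lies midway between the tips of the shut fingers; the grasp point (between the pads) lies 19 mm behind it; z points along the fingers, y is the line along which they close (so a half turn about z gives the same grasp; the last joint's range is limited). The gripper opens to 87 mm and grips with 3 to 60 N. Pads are 19 mm wide; open, the fingers measure 117 mm over their backs; the gripper's body (75 mm by 190 mm) begins 51 mm behind the grasp point.
Start: joints at [1.164, 0.332, -0.065, 1.46, 0.022, 1.35, -0.088], TCP at [0.234, -0.58, 0.223] pointing down, gripper open.
Joint ranges: [-2.6, 2.6], [-0.5, 2.12], [-1.47, 1.34], [0.16, 2.42], [-1.27, 4.41], [0.06, 2.06], [-2.6, 2.6]. Speed limits (rad/s): [2.22, 2.22, 2.79, 2.79, 3.14, 3.14, 3.14].

INTERFACE

Orientations are given as a unit quaternion [x, y, z, w].
In Python, from bench import r gives the robot as it stands.
- The arm moves only by the tool arm_command, never from a script. Its argument "moves" is one flat list of numbers, 4 for each row, row after row: the shift along the tool's x, y, z in cm, then the turn about the tool's z in degrees. A call has 1 to 12 rows; each row shifts and turns the commanded pose from where the row before left it, along the tool's axes as they then stand; what a row does not reach is not made up. A row lasts 1/12 s, in which the tool goes at most 41.7 mm and 7.16 degrees, less where a joint would pass 70% of its speed; a pose out of reach is approached as far as the arm can. A call with a gripper value outside its range is refused whole. "fingers" is the opening in per cent of the stroke, from 0 (shut) to 100 (fully open), set as the call begins (left out, the last holds). The fingers move at their own pace and stop on an object; "squeeze" is the grip in N (left out, the last holds). Time passes only in rows, so rows that do not move let the fingers close. It gives the time, the measured TCP pose, the force, the opening and the grip force at its end, in the units of the state.
- r.read_state(): the state, without advancing time (a new reading comes with each control period).
- r.camera(name): name is "side" or "top" or "wrist"; returns the picture (384x512x3 uint8, red, green, blue); there is no depth.
- r.camera_info(name): a dict with "fx", "fy", "cx", "cy" (pixels), "origin" and "attitude" of the camera in the world. Camera axes: x right, y up, looking along -z (the intrinsics and any distortion apply to the point x, -y, -z); pixel columns grow to the right and rows downward; lengths in m; the calibration is good to about 2 mm. A picture is of the moment at which its call begins: read the wrist's pose just before it. camera_info takes no time and is no camera call; for the wrist camera it gives the pose at the moment of the call.
- r.close_job(): hands the job in; it is judged then, once.
The state is a dict: "time": time; "joint_positions": joint angles; "joint_vel": joint speeds; "joint_torque": joint torques, N m; "ee_pos": TCP position; "eef_rot": TCP orientation; "ft_force": force on the tool from outside, world axes, zero at the start; "torque": the same for the moment, N m; "width": finger opening in m; "grip_force": force on a finger pad.
Only numpy, scipy, OpenCV 4.12 (cv2) and the standard library are available. Lean on these libraries where they do the work, as an engineer would, in place of code of your own. Each camera call takes 0.05 s, during which the arm holds its last target. There are 200 camera calls.

TASK

Test the transmitter into the dummy load, working with one fingertip and picking nothing up. First push the red lever of the antenna switch round from the earth mark until it points squarely at the port that carries the black finned dummy load. Then press the Morse key fully down, hold it for two seconds and let it up, finishing clear of everything; never key while the lever is pointing anywhere else, never force the lever or the key, and leave all the other things on the desk where they are.

Things in the scene. Friction and masses are not known exactly. Their poses are not given: they have to be found in the camera images.
- switch: antenna switch: grey box screwed down, 140 (x) by 180 mm (y), flat top 56 mm above the desk. Origin: centre of its underside. +x points to its rear face, 70 mm off, with four coax ports at y = +72, +24, -24, -72 mm, 30 mm up. A further plug leaves its right side (y = -90 to -136 mm). All plugs are lower than the top. A green earth mark lies on its -x (operator's) side, white lines run to the ports
- lever_axis (a point): point on the vertical axis of the lever, in the middle of the switch's top and 73 mm above the desk (mid-height of the lever's arm). The hub is black, 17 mm in radius, and rises to 82 mm above the desk
- lever_tip (a point): tip of the lever, 66 mm from the axis, at mid-height of the arm. The red arm is 13 mm wide with upright sides from 66 to 80 mm above the desk (10 mm clear of the box's top) and a white line along it. x axis: from the lever's axis outwards along the arm, i.e. where it points; z up
- lever (a joint): angle of the lever, rad, anticlockwise positive from above. 0: at the earth mark (switch's -x). Stops at +2.95 and -2.95, so it cannot pass over the rear. Ports: +2.34 (y = -72 mm), +2.81 (y = -24), -2.81 (y = +24), -2.34 (y = +72). Starts within 0.35 of the earth mark; steady friction (about 2 N, 50 mm from the axis), no clicks, stays where left
- load_socket (a point): where the dummy load is screwed to one of the four ports (not always the same): on the load's axis, in the plane of the switch's rear face, 30 mm above the desk. The load is a black finned cylinder, 42 mm in diameter, reaching from 24 to 122 mm behind that face. The other ports carry silver elbow plugs with a blue, yellow or green band
- key (a joint): rotation of the Morse key's arm, rad. 0: up, at rest; 0.07: fully down (its knob 5.6 mm lower), where it meets a hard stop. Its spring asks 1.7 N at the knob to start and 3.3 N to hold fully down, and lifts it again when it is let go
- key_knob (a point): middle of the top of the Morse key's black knob (32 mm across), 76 mm above the desk when up. The key is a brass arm on a dark wooden base 150 by 80 mm, screwed down; the knob is at its operator (-x) end, the hinge 80 mm behind. x axis: from the knob towards the hinge
- fist_mic: black hand microphone lying beside the key, 102 x 62 x 32 mm; origin under its centre, on the desk
- tape: red roll of tape lying flat beside the switch, 60 mm across, 19 mm high; origin under its centre
- adapter: silver coax adapter standing upright near the key, 24 mm across, 34 mm high; origin under its centre
- mug: blue mug, 80 mm across, 92 mm high; origin under its centre
- mouse: black computer mouse with a yellow edge, 108 x 62 x 26 mm; origin under its centre
- case: black spectacle case, 70 x 160 x 46 mm; origin under its centre
- screwdriver: screwdriver 190 mm long lying on the desk near the robot

How it is judged:
By the outcome, as a careful person would: the job done as asked, in the order asked, and still so for the second after the job is handed in, with the robot touching nothing.
It also fails if it takes over 58 s, if anything falls off the work surface, if the arm or the gripper's body presses on something with over 40 N, if the wrist force passes 120 N, or if a joint passes its speed limit or range.

## Working session

There is one attempt and no reset: what is moved stays moved. The work goes in short steps, Python scripts to look and compute and a tool call to move; the robot and the scene stay as the last step left them, time stands still between calls to the robot, and variables do not carry over. Pictures are saved under pics/ and viewed, at most 10 in all, crops included, and the job is handed in when it is done.

Besides the shell and the picture viewer there is one more tool, called after "Call:" as name(argument=value, ...), one argument or row to a line, values as JSON. arm_command: Moves the arm, as the interface text tells. Its arguments: {"type":"object","properties":{"moves":{"type":"array"},"fingers":{"type":"number"},"squeeze":{"type":"number"}},"required":["moves"]}

```bash
mkdir -p pics; python3 - <<'E'
from bench import r
import cv2
s=r.read_state();print({k:s[k] for k in("time","ee_pos","eef_rot","ft_force","width")})
for n in("top","side"):
    print(n,r.camera_info(n)); cv2.imwrite(f"pics/{n}0.png",cv2.resize(r.camera(n)[:,:,::-1],(800,600),interpolation=cv2.INTER_CUBIC))
E
```

```text
{'time': 0.0, 'ee_pos': array([ 0.23387309, -0.57918915,  0.2217681 ]), 'eef_rot': array([ 9.81643338e-01,  1.90724618e-01, -1.71531648e-04, -6.68837561e-04]), 'ft_force': array([-0.47089769, -0.02048039, -0.09523972]), 'width': 0.08682785512419339}
top {'fx': 385.18766514864194, 'fy': 385.18766514864194, 'cx': 248.33092677061975, 'cy': 186.53159966286182, 'origin': array([0.44272226, 0.00685061, 1.13580362]), 'attitude': array([ 0.02393766, -0.03240064, -0.69979745,  0.71320454])}
side {'fx': 399.0064648293524, 'fy': 399.0064648293524, 'cx': 259.64854306409006, 'cy': 193.495587100778, 'origin': array([0.11900913, 0.65964262, 0.8448144 ]), 'attitude': array([-0.09629666,  0.36490203,  0.89553434, -0.23577895])}
```

View pics/top0.png

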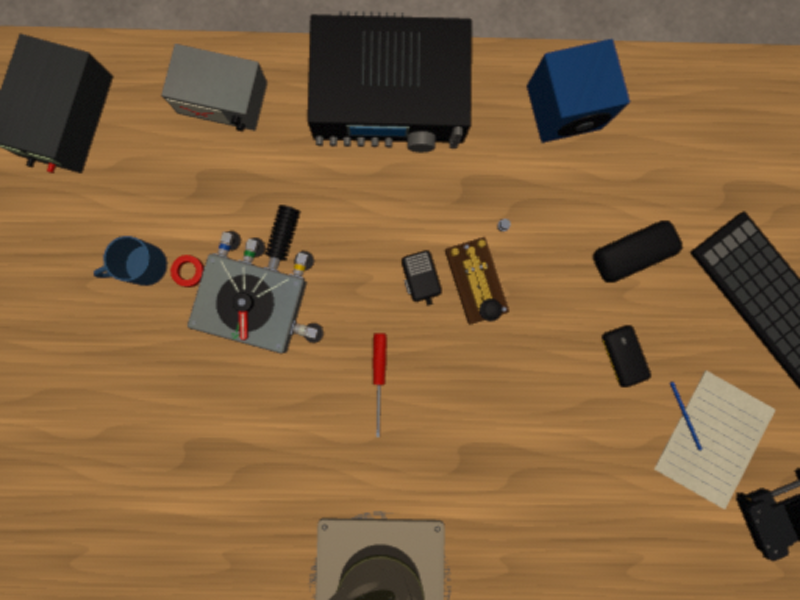

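View pics/side0.png

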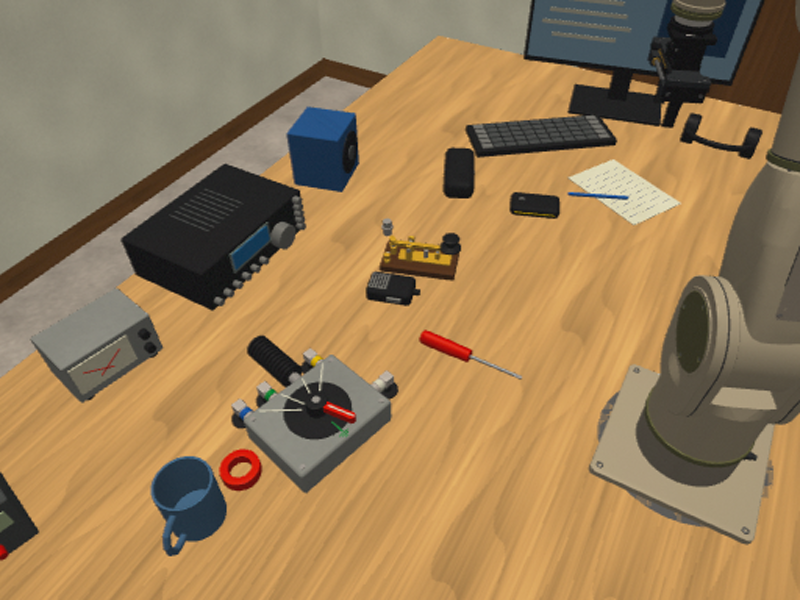

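The top view shows the ports from left to right as blue, green, load, yellow, so the load is at y = -24 and the target is +2.81. In the top picture the hub is at (243,301), the lever tip at (243,337) and the knob at (490,310). In the side picture the hub is at (316,400) and the knob at (451,240).

```bash
cat > h.py <<'E'
from bench import r
import numpy as np, cv2
from scipy.spatial.transform import Rotation as R
def ray(info,px,py,s=1.5625):
    u=(px+.5)/s-.5; v=(py+.5)/s-.5
    d=np.array([(u-info["cx"])/info["fx"],-(v-info["cy"])/info["fy"],-1.])
    return info["origin"],R.from_quat(info["attitude"]).apply(d)
def at(info,px,py,z,s=1.5625):
    o,d=ray(info,px,py,s); return o+d*(z-o[2])/d[2]
def proj(info,P):
    c=R.from_quat(info["attitude"]).inv().apply(np.asarray(P)-info["origin"]); 
    return np.array([info["cx"]-info["fx"]*c[...,0]/c[...,2], info["cy"]+info["fy"]*c[...,1]/c[...,2]]).T
E
python3 - <<'E'
from h import *
np.set_printoptions(precision=4,suppress=True)
t=r.camera_info("top");s=r.camera_info("side")
for n,p,q,z in[("hub",(243,301),(316,400),.082),("knob",(490,310),(451,238),.076)]:
    print(n,at(t,*p,z),at(s,*q,z))
print("tip",at(t,243,338,.08), at(s,355,416,.08))
c=[at(t,*p,.056) for p in[(216,252),(305,279),(287,352),(189,325)]]
print(np.array(c),np.mean(c,0),[np.linalg.norm(c[i]-c[i-1]) for i in range(4)])
f=(c[0]+c[1]-c[2]-c[3]);print("yaw",np.arctan2(f[1],f[0]));f=c[0]+c[3]-c[1]-c[2];print(np.arctan2(-f[0],f[1]))
for n,p in[("load",(288,208)),("loadnear",(276,258))]:print(n,at(t,*p,.04))
for n,p in[("mug",(135,240)),("tape",(187,271)),("adapter",(504,225)),("mic",(421,275)),("keyhinge end",(467,240)),("sidePlug",(313,332))]:print(n,at(t,*p,.03))
im=r.camera("wrist");i=r.camera_info("wrist");print(i, r.read_state()["ee_pos"],R.from_quat(r.read_state()["eef_rot"]).as_matrix())
E
```

```text
hub [0.5058 0.2488 0.082 ] [0.5032 0.2526 0.082 ]
knob [ 0.4986 -0.1853  0.076 ] [ 0.4996 -0.1875  0.076 ]
tip [0.4413 0.2468 0.08  ] [0.4384 0.2468 0.08  ]
[[0.5949 0.3066 0.056 ]
 [0.5492 0.145  0.056 ]
 [0.4179 0.1732 0.056 ]
 [0.4626 0.3492 0.056 ]] [0.5061 0.2435 0.056 ] [np.float64(0.13896111712692033), np.float64(0.16794151431305496), np.float64(0.1342818529430205), np.float64(0.1816268734465562)]
yaw -0.26228743661717085
-0.2618572875507313
load [0.6816 0.1822 0.04  ]
loadnear [0.5883 0.2012 0.04  ]
mug [0.6178 0.4637 0.03  ]
tape [0.5622 0.3656 0.03  ]
adapter [ 0.6602 -0.219   0.03  ]
mic [ 0.5634 -0.0655  0.03  ]
keyhinge end [ 0.6305 -0.1501  0.03  ]
sidePlug [0.4545 0.1309 0.03  ]
{'fx': 317.1661313848953, 'fy': 317.1661313848953, 'cx': 258.6884162697355, 'cy': 192.82387899324297, 'origin': array([ 0.2975, -0.5541,  0.3845]), 'attitude': array([-0.1028,  0.0697, -0.5554,  0.8222])} [ 0.2339 -0.5793  0.222 ] [[ 0.9273  0.3744 -0.0004]
 [ 0.3744 -0.9273  0.001 ]
 [-0.     -0.0011 -1.    ]]
```

Call:
arm_command(
  moves=[0,0,0,5.5,0,0,0,5.5,0,0,0,5.5,0,0,0,5.5,3,-2,0,0,3,-2,0,0,3,-2,0,0,3,-2.5,0,0,3,-2.5,0,0,3,-2.5,0,0,3,-2.5,0,0,0,-3,0,0],
  fingers=0,
)

```text
time: 1.15
ee_pos: [0.4489, -0.3863, 0.2215]
eef_rot: [1.0, 0.002, 0.001, -0.001]
ft_force: [0.7, 0.9, 0.3]
width: 0.0151
grip_force: 0.0
```

Call:
arm_command(
  moves=[0,-3.2,0,0,0,-3.2,0,0,0,-3.2,0,0,0,-3.2,0,0,0,-3.2,0,0,0,-3.2,0,0,0,-3.2,0,0,0,-3.2,0,0,0,-3.2,0,0,0,-3.2,0,0,0,-3.2,0,0,0,-3.2,0,0],
)

```text
time: 2.15
ee_pos: [0.4437, -0.0041, 0.2225]
eef_rot: [1.0, -0.0, 0.0, 0.0]
ft_force: [0.4, -0.1, 0.0]
width: 0.0006
grip_force: 0.0
```

Call:
arm_command(
  moves=[0,-3,0,0,0,-3,0,0,0,-3,0,0,0,-3,0,0,0,-3,0,0,0,-3,0,0,0,-3,0,0,0,-3,0,0,0,-3,0,0,0,-3,0,0,0,0,0,0,0,0,0,0],
)

```text
time: 3.15
ee_pos: [0.4434, 0.296, 0.2221]
eef_rot: [1.0, 0.002, -0.001, -0.0]
ft_force: [-0.1, -0.7, -0.3]
width: 0.0007
grip_force: 0.0
```

```bash
python3 - <<'E'
from h import *
s=r.read_state();i=r.camera_info("wrist");im=r.camera("wrist")
print(s["time"],s["ee_pos"],i)
np.savez("w1.npz",o=i["origin"],a=i["attitude"]);cv2.imwrite("pics/w1raw.png",im[:,:,::-1])
cv2.imwrite("pics/w1.png",cv2.resize(im[:,:,::-1],(800,600),interpolation=cv2.INTER_CUBIC))
E
```

```text
3.15 [0.44335682 0.29599371 0.2221465 ] {'fx': 317.1661313848953, 'fy': 317.1661313848953, 'cx': 258.6884162697355, 'cy': 192.82387899324297, 'origin': array([0.51192842, 0.29617839, 0.38461175]), 'attitude': array([-0.08808901,  0.08826992, -0.70091775,  0.70225569])}
```

View pics/w1.png

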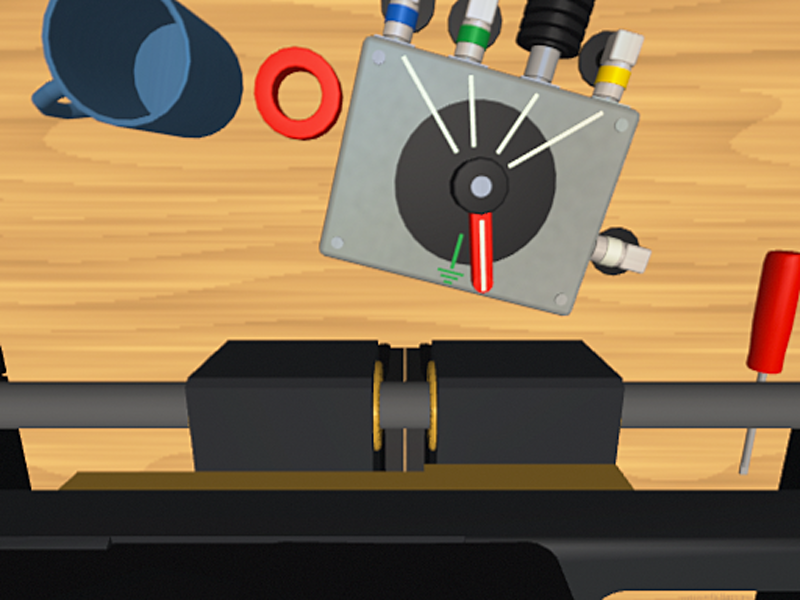

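The wrist view has the hub at (481,187), the lever tip at (482,291) and the box corners at (365,36), (639,109), (568,315) and (320,251). The load sits on the third port, whose white line runs from (499,152) to (537,95).

```bash
python3 - <<'E'
from h import *
np.set_printoptions(precision=4,suppress=True)
i=r.camera_info("wrist")
hub=at(i,481,187,.082);tip=at(i,482,291,.080)
print("hub",hub,"tip",tip,np.linalg.norm((tip-hub)[:2]))
c=np.array([at(i,*p,.056) for p in[(365,36),(639,109),(568,315),(320,251)]])
print(c.mean(0),[np.linalg.norm(c[k]-c[k-1]) for k in range(4)])
f=c[0]+c[1]-c[2]-c[3];g=c[0]+c[3]-c[1]-c[2];y1=np.arctan2(f[1],f[0]);y2=np.arctan2(-g[0],g[1]);print(y1,y2)
d=at(i,537,95,.057)-at(i,499,152,.057);print("line dir",np.arctan2(d[1],d[0]),"from hub",[np.arctan2(*(at(i,*p,.057)-hub)[1::-1]) for p in[(537,95),(499,152)]])
w=(tip-hub);print("lever",np.arctan2(w[1],w[0])-(y1+y2)/2-np.pi, "target world",(y1+y2)/2-np.pi+2.81)
E
```

```text
hub [0.5057 0.2489 0.082 ] tip [0.4417 0.2456 0.08  ] 0.064086634267056
[0.5072 0.2498 0.056 ] [np.float64(0.13421061140358895), np.float64(0.17476488681814073), np.float64(0.1374240349049031), np.float64(0.17477343515499474)]
-0.24562734364126737 -0.24800082000459447
line dir -0.5758802873475093 from hub [np.float64(-0.5848315597168403), np.float64(-0.598940790102106)]
lever -5.984188390008152 target world -0.5784067354127238
```

```bash
cat >> h.py <<'E'
A=np.array([.506,.2495])
def C(deg,rho=.047,a=.0095,b=.015,gap=0.):
    f=np.radians(deg);u=np.array([np.cos(f),np.sin(f)]);n=np.array([-u[1],u[0]])
    return A+rho*u-(.0065+gap+a*abs(n[0])+b*abs(n[1]))*n
def rows(p,degs,**k):
    out=[]
    for d in degs:
        m=np.round((C(d,**k)-p)*100,1); p=p+m/100; out.append((d,m[0],-m[1]))
    return out,p
E
python3 - <<'E'
from h import *
print(C(-177,gap=.014))
o,p=rows(C(-177,gap=.014),list(np.arange(-177,-43,6)));print(len(o));[print(*map(float,x)) for x in o];print(p)
E
```

```text
[0.45718154 0.28296754]
23
-177.0 0.1 1.4
-171.0 -0.2 0.4
-165.0 -0.2 0.5
-159.0 -0.1 0.5
-153.0 -0.0 0.5
-147.0 0.0 0.6
-141.0 0.1 0.5
-135.0 0.2 0.6
-129.0 0.2 0.5
-123.0 0.3 0.6
-117.0 0.4 0.4
-111.0 0.5 0.5
-105.0 0.5 0.4
-99.0 0.5 0.3
-93.0 0.7 0.3
-87.0 0.5 0.1
-81.0 0.3 0.2
-75.0 0.4 0.1
-69.0 0.4 0.1
-63.0 0.5 0.0
-57.0 0.4 0.0
-51.0 0.5 -0.0
-45.0 0.5 -0.1
[0.52218154 0.19896754]
```

Call:
arm_command(
  moves=[0.3,0,2,0,0.3,0.1,3,0,0.3,0.1,3,0,0.3,0.2,3,0,0.3,0.2,2,0,0,0,1,0,0,0,1,0,0,0,0.4,0,0,0,0,0,0,0,0,0],
)

```text
time: 4.03
ee_pos: [0.4596, 0.2887, 0.0695]
eef_rot: [1.0, -0.0, 0.001, -0.0]
ft_force: [0.9, 0.8, -0.0]
width: 0.0004
grip_force: 0.0
```

Call:
arm_command(
  moves=[-0.2,0.4,0.3,0,0,0.2,0.2,0,0,0.4,0,0,0,0.3,0,0,0,0.3,0,0,0,0.3,0,0,0,0.3,0,0,-0.2,0.2,0,0,0,0,0,0],
)

```text
time: 4.78
ee_pos: [0.4551, 0.2641, 0.0636]
eef_rot: [1.0, -0.0, 0.0, -0.0]
ft_force: [-0.1, 0.9, 0.9]
width: 0.0006
grip_force: 0.0
```

Call:
arm_command(
  moves=[-0.2,0.5,0,0,-0.1,0.5,0,0,0,0.5,0,0,0,0.6,0,0,0.1,0.5,0,0,0.2,0.6,0,0,0.2,0.5,0,0,0.3,0.6,0,0],
)

```text
time: 5.45
ee_pos: [0.4601, 0.2208, 0.0634]
eef_rot: [1.0, -0.0, -0.0, 0.0]
ft_force: [-1.2, 2.7, 0.2]
width: 0.0006
grip_force: 1.2
```

Call:
arm_command(
  moves=[0.4,0.4,0,0,0.5,0.5,0,0,0.5,0.4,0,0,0.5,0.3,0,0,0.7,0.3,0,0,0.5,0.1,0,0,0.3,0.2,0,0,0.4,0.1,0,0,0.4,0.1,0,0,0,0,0,0],
)

```text
time: 6.28
ee_pos: [0.503, 0.1969, 0.0635]
eef_rot: [1.0, -0.0, 0.0, 0.0]
ft_force: [-0.5, 0.1, 0.3]
width: 0.0007
grip_force: 0.3
```

```bash
python3 - <<'E'
from h import *
s=r.read_state();im=r.camera("top");i=r.camera_info("top")
print(s["ee_pos"],s["ft_force"])
w=r.camera("wrist")
a=cv2.resize(w[:220,130:450,::-1],(800,550),interpolation=cv2.INTER_CUBIC)
cv2.imwrite("pics/w2.png",a)
E
```

```text
[0.5029773  0.19693577 0.06346148] [-0.51701595  0.08174593  0.28671788]
```

View pics/w2.png

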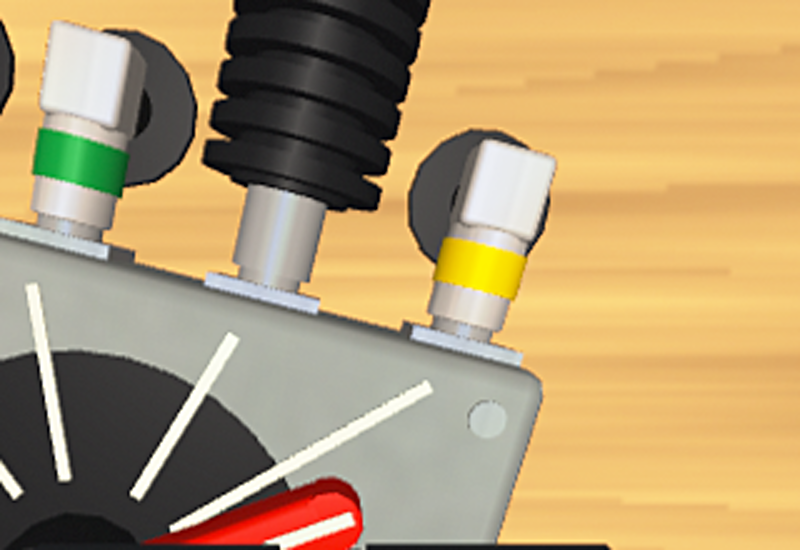

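The lever's tip is near crop (345,495), almost at the yellow port's line. I'll compute its angle from the red edge.

```bash
cat >> h.py <<'E'
def lever(name="wrist"):
    "world angle of the lever, deg: fit of the projected arm's top outline to the red+white mask"
    i=r.camera_info(name);im=r.camera(name).astype(int)
    red=((im[...,0]>110)&(im[...,1]<80)&(im[...,2]<80))
    v,u=np.nonzero(red);P=np.array([at(i,x,y,.080,1.) for x,y in zip(u,v)])[:,:2]-A
    k=(np.hypot(*P.T)<.075);P=P[k]
    return P,i,im
def score(P,deg):
    f=np.radians(deg);n=np.array([-np.sin(f),np.cos(f)]);t=P@n;return t.min(),t.max()
E
python3 - <<'E'
from h import *
for nme in("wrist","top","side"):
    P,i,im=lever(nme)
    q=P[np.hypot(*P.T)>.03]
    print(nme,len(P))
    if len(q): 
        m=P.max(0);print(m+A,np.hypot(*P.T).max(),np.degrees(np.arctan2(q[:,1],q[:,0])).min(),np.degrees(np.arctan2(q[:,1],q[:,0])).max(),np.degrees(np.arctan2(*q.mean(0)[::-1])))
i=r.camera_info("wrist")
p=at(i,130+355/2.5,517/2.5,.080,1.)[:2]-A;print("white end",np.hypot(*p),np.degrees(np.arctan2(p[1],p[0])))
E
```

```text
wrist 1297
[0.53482837 0.23155367] 0.06427449271286187 -77.24153769038416 -53.4058460584313 -65.88138804612625
top 0
side 7
[0.51859175 0.21157308] 0.048157521132417225 -79.75268808059458 -73.64000083481912 -76.32544444540146
white end 0.061992959561180117 -70.4911722040754
```

Call:
arm_command(
  moves=[0.3,0,0,0,0.3,0,0,0,0.4,0,0,0,0.4,0,0,0,0.4,-0.1,0,0,0.3,0,0,0,0,0,0,0],
)

```text
time: 7.12
ee_pos: [0.524, 0.1983, 0.0635]
eef_rot: [1.0, -0.0, 0.0, -0.0]
ft_force: [0.1, -0.7, -0.3]
width: 0.0003
grip_force: 0.3
```

```bash
python3 - <<'E'
from h import *
from scipy.optimize import brentq
s=r.read_state();print(s["ee_pos"],s["ft_force"])
p=s["ee_pos"][:2]
print("predicted", [ (d,C(d).round(4)) for d in(-50,-46,-43,-40,-37,-33.2)])
w=r.camera("wrist");cv2.imwrite("pics/w3.png",cv2.resize(w[:220,80:400,::-1],(800,550),interpolation=cv2.INTER_CUBIC))
np.savez("w3.npz",w=w)
E
```

```text
[0.52399316 0.1982992  0.06345806] [ 0.08969796 -0.68988282 -0.26868707]
predicted [(-50, array([0.5183, 0.1984])), (-46, array([0.5216, 0.1992])), (-43, array([0.524 , 0.1999])), (-40, array([0.5265, 0.2008])), (-37, array([0.529 , 0.2019])), (-33.2, array([0.532 , 0.2035]))]
```

View pics/w3.png

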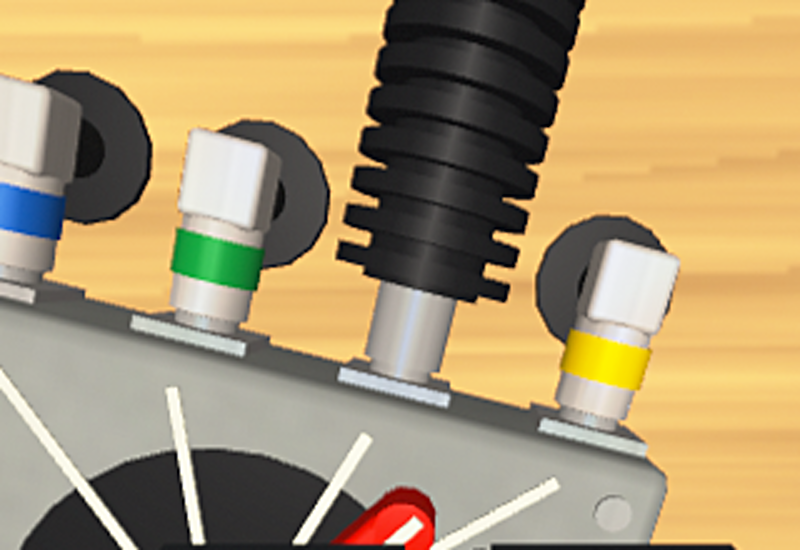

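The lever now points between the third and fourth lines, at about -44° by the contact model, with its white line ending at crop (418,520). I'll nudge it a little further, then back off for a clear look.

Call:
arm_command(
  moves=[0.2,-0.1,0,0,0.2,-0.1,0,0,0.1,-0.1,0,0,0,0,0,0,-0.5,0.5,0,0,0,0,-2,0,-1,0,-2.5,0,-2,0,-3,0,-2,0,-3,0,-1,0,-2.5,0,0,0,0,0,0,0,0,0],
)

```text
time: 8.17
ee_pos: [0.4638, 0.1964, 0.1951]
eef_rot: [1.0, -0.0, 0.002, 0.0]
ft_force: [0.3, -1.1, 0.2]
width: 0.0006
grip_force: 0.0
```

```bash
python3 - <<'E'
from h import *
s=r.read_state();print(s["time"],s["ee_pos"],s["ft_force"])
w=r.camera("wrist");cv2.imwrite("pics/w4.png",cv2.resize(w[:240,120:440,::-1],(800,600),interpolation=cv2.INTER_CUBIC))
E
```

```text
8.1667 [0.46377524 0.19640284 0.19506233] [ 0.32389846 -1.14438186  0.16381475]
```

View pics/w4.png

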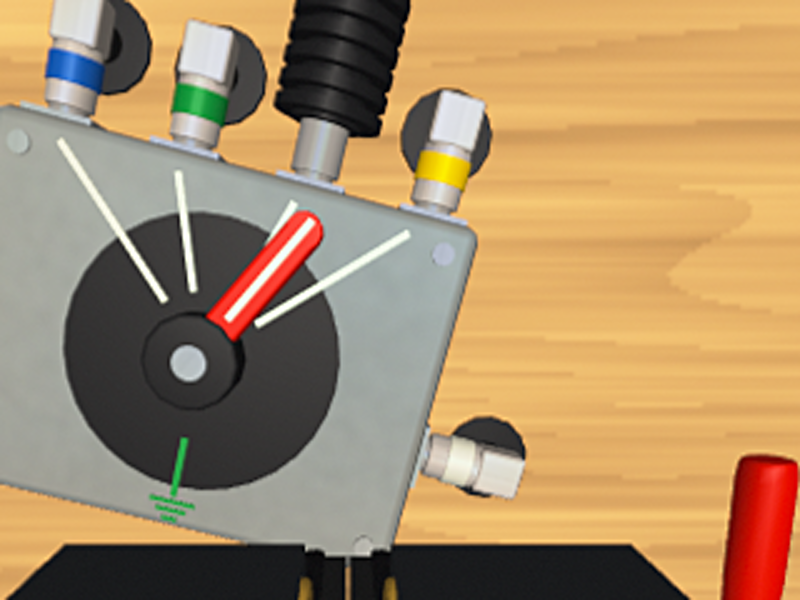

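The lever's white line runs from (229,320) to (311,220), the hub is at (189,363), and the load line's outer end is at (293,203). The neighbouring lines are (178,172)-(192,291) and (408,234)-(257,324).

```bash
python3 - <<'E'
from h import *
i=r.camera_info("wrist")
g=lambda p,z:at(i,120+(p[0]+.5)/2.5-.5,(p[1]+.5)/2.5-.5,z,1.)[:2]
ang=lambda d:np.degrees(np.arctan2(d[1],d[0]))
hub=g((189,363),.082);print("hub",hub)
a,b=g((229,320),.08),g((311,220),.08);print("lever line",ang(b-a),"hub-tip",ang(b-hub))
for n,o,k in[("blue",(61,142),(164,300)),("green",(178,172),(192,291)),("yel",(408,234),(257,324)),("load",(293,204),(293,204))]:
    print(n,ang(g(o,.056)-g(k,.056)),ang(g(o,.056)-hub),ang(g(k,.056)-hub))
e=[g(p,.056) for p in[(0,106),(470,232)]];print("rear edge yaw",ang(e[0]-e[1])-90)
e=[g(p,.056) for p in[(476,245),(395,545)]];print("right edge yaw",ang(e[0]-e[1]))
E
```

```text
hub [0.50500658 0.25039857]
lever line -41.22991932992094 hub-tip -42.19602062894177
blue 31.358311510732495 31.716551681633813 32.6481153098232
green 4.063680581868715 4.952034296786678 6.480461869692545
yel -60.18641956347677 -60.25521531772547 -60.43905393275503
load 0.0 -32.94798128688918 -32.94798128688918
rear edge yaw -14.344415945458664
right edge yaw -13.721733224805513
```

Call:
arm_command(
  moves=[2,0,2,0,2,0,3,0,1.4,0,3,0,0.3,0,3,0,0,0,1.5,0,0,0,0.7,0,0,0,0,0,0,0,0,0],
)

```text
time: 8.88
ee_pos: [0.5201, 0.1965, 0.0615]
eef_rot: [1.0, 0.0, -0.0, -0.0]
ft_force: [0.5, 0.1, 0.8]
width: 0.0004
grip_force: 0.0
```

Call:
arm_command(
  moves=[0.3,-0.2,-0.2,0,0.3,-0.2,0,0,0.3,-0.1,0,0,0.2,-0.1,0,0,0.2,-0.1,0,0,0.1,-0.1,0,0,0.1,0,0,0,0,0,0,0],
)

```text
time: 9.55
ee_pos: [0.5353, 0.2044, 0.0635]
eef_rot: [1.0, -0.0, -0.0, 0.0]
ft_force: [-0.5, -0.1, 1.0]
width: 0.0005
grip_force: 0.4
```

Call:
arm_command(
  moves=[-0.5,0.5,0,0,0,0,-2,0,-1,0,-2.5,0,-2,0,-3,0,-2,0,-3,0,-1,0,-2.5,0,0,0,0,0,0,0,0,0],
)

```text
time: 10.22
ee_pos: [0.4707, 0.1993, 0.1949]
eef_rot: [1.0, -0.0, 0.002, 0.0]
ft_force: [0.6, -0.8, -0.3]
width: 0.0003
grip_force: 0.0
```

```bash
python3 - <<'E'
from h import *
s=r.read_state();print(s["time"],s["ee_pos"],s["ft_force"])
w=r.camera("wrist");cv2.imwrite("pics/w5.png",cv2.resize(w[:240,120:440,::-1],(800,600),interpolation=cv2.INTER_CUBIC))
E
```

```text
10.2167 [0.47065695 0.1993096  0.19493755] [ 0.64710361 -0.78522559 -0.28767466]
```

View pics/w5.png

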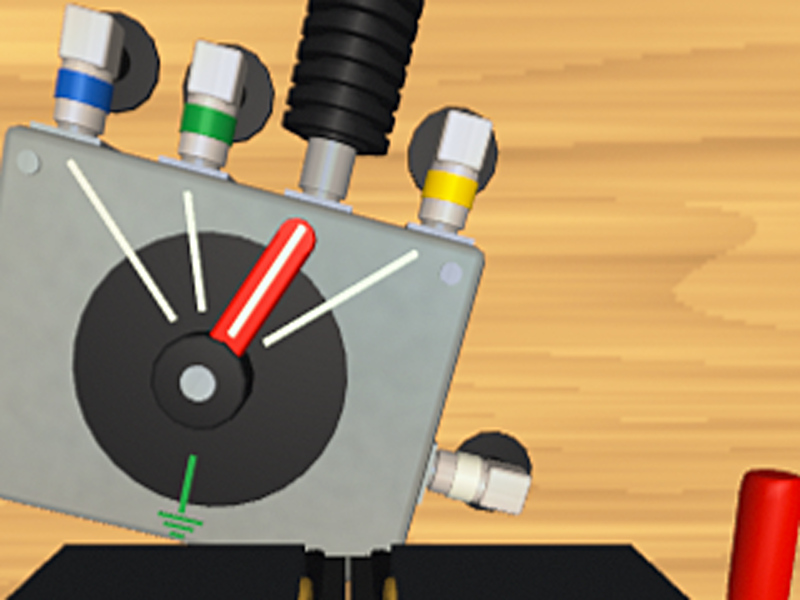

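The lever now covers the load's line. Its white line runs from (233,335) to (302,227) and the hub is at (198,383).

```bash
python3 - <<'E'
from h import *
i=r.camera_info("wrist")
g=lambda p,z:at(i,120+(p[0]+.5)/2.5-.5,(p[1]+.5)/2.5-.5,z,1.)[:2]
ang=lambda d:np.degrees(np.arctan2(d[1],d[0]))
hub=g((198,383),.082);print("hub",hub)
a,b=g((233,335),.08),g((302,227),.08);print("lever line",ang(b-a),"hub-tip",ang(b-hub))
# subpixel: white line of the arm
w=r.camera("wrist")[:240,120:440].astype(int)
yy,xx=np.mgrid[:240,:320];X=xx*2.5;Y=yy*2.5
m=(w.min(2)>170)&(X>215)&(X<315)&(Y>220)&(Y<350)&(abs((X-233)*(227-335)-(Y-335)*(302-233))/128<12)
P=np.array([at(i,120+x,y,.08,1.)[:2] for y,x in zip(yy[m],xx[m])]);d=np.linalg.svd(P-P.mean(0))[2][0];d*=np.sign(d[0])
print(len(P),"fit",ang(d),"hub-mean",ang(P.mean(0)-hub))
for n,o,k in[("blue",(70,162),(173,320)),("green",(187,192),(202,311)),("yel",(416,253),(266,343))]:
    print(n,ang(g(o,.056)-g(k,.056)),ang(g(o,.056)-hub))
k=s=r.camera_info("top")
print("knob re", at(k,490,309,.076))
E
```

```text
hub [0.50503714 0.25054337]
lever line -34.487406690062166 hub-tip -35.46087836841117
173 fit -35.60378994307633 hub-mean -34.14240671134396
blue 31.30091438351804 31.713228196751846
green 4.68202699549597 4.856343880831747
yel -59.845700926424016 -60.19933075366269
knob re [ 0.50039965 -0.18525156  0.076     ]
```

About 1.7° short of the target, so one more nudge of roughly 1.6 mm past the last contact.

Call:
arm_command(
  moves=[2,0,2,0,2,0,3,0,1.4,0,3,0,0.2,0,3,0,0,0,1.5,0,0,0,0.5,0,0,0,0,0,0,0,0,0],
)

```text
time: 10.98
ee_pos: [0.5262, 0.1996, 0.0637]
eef_rot: [1.0, 0.0, -0.0, -0.0]
ft_force: [-0.4, 0.1, 0.1]
width: 0.0008
grip_force: 0.0
```

Call:
arm_command(
  moves=[0.3,-0.2,0,0,0.3,-0.2,0,0,0.2,-0.1,0,0,0.1,0,0,0,0.1,-0.05,0,0,0.05,0,0,0,0,0,0,0],
)

```text
time: 11.57
ee_pos: [0.5367, 0.2048, 0.0635]
eef_rot: [1.0, -0.0, -0.0, 0.0]
ft_force: [-1.2, -0.6, 0.1]
width: 0.0004
grip_force: 0.6
```

Call:
arm_command(
  moves=[-0.5,0.5,0,0,0,0,-2,0,-1,0,-2.5,0,-2,0,-3,0,-2,0,-3,0,-1,0,-2.5,0,0,0,0,0,0,0,0,0],
)

```text
time: 12.23
ee_pos: [0.4721, 0.1999, 0.1949]
eef_rot: [1.0, -0.0, 0.002, 0.0]
ft_force: [0.5, -0.4, -0.7]
width: 0.0005
grip_force: 0.0
```

```bash
python3 - <<'E'
from h import *
s=r.read_state();print(s["time"],s["ee_pos"],s["ft_force"])
w=r.camera("wrist");cv2.imwrite("pics/w6.png",cv2.resize(w[:240,120:440,::-1],(800,600),interpolation=cv2.INTER_CUBIC))
E
```

```text
12.2333 [0.47213167 0.1998592  0.19494291] [ 0.46327768 -0.40578001 -0.66741509]
```

View pics/w6.png

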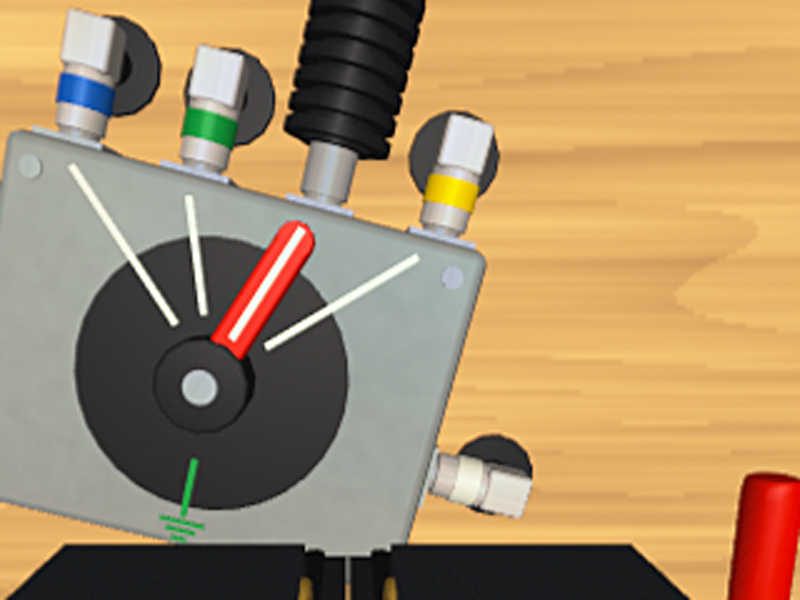

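The lever moved slightly further and its line now runs from (234,338) to (301,231), about -34° against a target of -33.2°, so it points squarely at the load. Next is the key.

Call:
arm_command(
  moves=[-0.5,3.2,0,0,-0.5,3.2,0,0,-0.5,3.2,0,0,-0.5,3.2,0,0,0,3.2,0,0,0,3.2,0,0,0,3.2,0,0,0,3.2,0,0,0,3.2,0,0,0,3.2,0,0,0,3.2,0,0,0,3.2,0,0],
)

```text
time: 13.28
ee_pos: [0.4507, -0.186, 0.1919]
eef_rot: [1.0, -0.0, -0.001, -0.0]
ft_force: [0.1, 0.9, 0.4]
width: 0.0003
grip_force: 0.0
```

Call:
arm_command(
  moves=[0,0,0,0,0,0,0,0],
)

```text
time: 13.45
ee_pos: [0.4506, -0.1858, 0.1918]
eef_rot: [1.0, -0.002, -0.001, -0.001]
ft_force: [0.5, 1.3, -0.4]
width: 0.0004
grip_force: 0.0
```

```bash
python3 - <<'E'
from h import *
s=r.read_state();print(s["time"],s["ee_pos"],s["ft_force"])
w=r.camera("wrist");cv2.imwrite("pics/w7.png",cv2.resize(w[:,:,::-1],(800,600),interpolation=cv2.INTER_CUBIC))
E
```

```text
13.45 [ 0.45064072 -0.18578898  0.19176195] [ 0.48655748  1.28685345 -0.42275571]
```

View pics/w7.png

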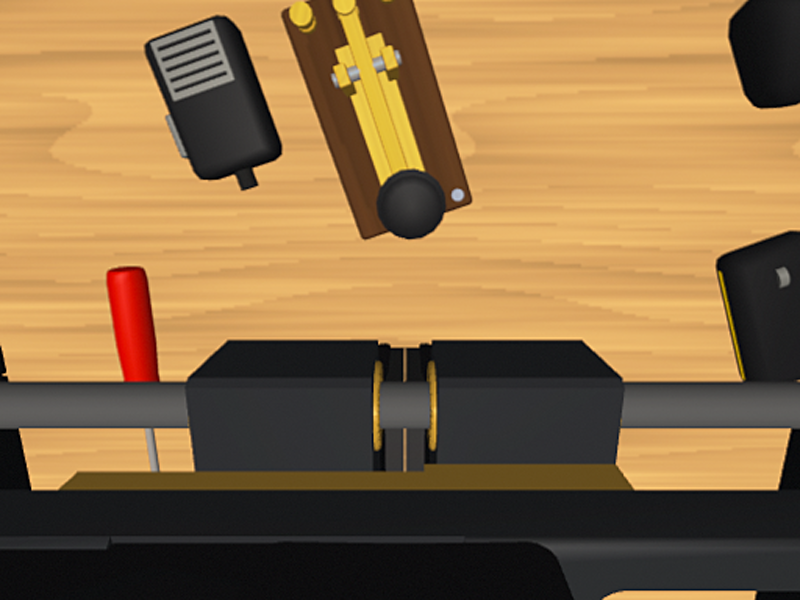

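The knob's centre is at (411,204) and about 68 px across.

```bash
python3 - <<'E'
from h import *
i=r.camera_info("wrist");k=at(i,411,204,.074);print(k,at(i,445,204,.074)-at(i,377,204,.074), (k-r.read_state()["ee_pos"])*100)
E
```

```text
[ 0.50395939 -0.18758505  0.074     ] [-0.00010031 -0.03782892  0.        ] [  5.28772345  -0.3461427  -11.80847917]
```

Call:
arm_command(
  moves=[1.5,0.1,1,0,1.5,0,2,0,1.2,0,2.5,0,0.8,0,2.5,0,0.1,0,1.5,0,0,0,0.7,0,0,0,0,0,0,0,0,0],
)

```text
time: 14.17
ee_pos: [0.5027, -0.1844, 0.0919]
eef_rot: [1.0, 0.0, -0.0, -0.0]
ft_force: [-0.1, 0.3, 0.1]
width: 0.0006
grip_force: 0.0
```

Call:
arm_command(
  moves=[0,0.2,0.5,0,0,0,0.4,0,0,0,0.3,0,0,0,0.2,0,0,0,0,0,0,0,0,0],
)

```text
time: 14.67
ee_pos: [0.5026, -0.1871, 0.0776]
eef_rot: [1.0, -0.0, 0.0, 0.0]
ft_force: [-0.2, 0.1, -0.3]
width: 0.0005
grip_force: 0.0
```

Call:
arm_command(
  moves=[0,0,0.2,0,0,0,0.2,0,0,0,0.1,0,0,0,0.1,0,0,0,0,0],
)

```text
time: 15.08
ee_pos: [0.5024, -0.1874, 0.0716]
eef_rot: [1.0, -0.0, -0.0, 0.0]
ft_force: [-3.0, -0.6, 3.8]
width: 0.0001
grip_force: 2.2
```

Call:
arm_command(
  moves=[0,0,0.1,0,0,0,0.05,0,0,0,0,0],
)

```text
time: 15.33
ee_pos: [0.5025, -0.1875, 0.0712]
eef_rot: [1.0, -0.0, -0.0, 0.0]
ft_force: [-8.1, 0.3, 15.9]
width: 0.0002
grip_force: 8.0
```

At the stop. I'll ease the force a little and hold.

Call:
arm_command(
  moves=[0,0,-0.08,0,0,0,0,0,0,0,0,0],
)

```text
time: 15.58
ee_pos: [0.5026, -0.1874, 0.0714]
eef_rot: [1.0, -0.0, 0.0, 0.0]
ft_force: [-4.4, -0.1, 9.1]
width: 0.0003
grip_force: 4.4
```

Call:
arm_command(
  moves=[0,0,0,0,0,0,0,0,0,0,0,0,0,0,0,0,0,0,0,0,0,0,0,0,0,0,0,0,0,0,0,0,0,0,0,0,0,0,0,0,0,0,0,0,0,0,0,0],
)

```text
time: 16.58
ee_pos: [0.5026, -0.1874, 0.0715]
eef_rot: [1.0, -0.0, 0.0, 0.0]
ft_force: [-4.3, -0.7, 8.6]
width: 0.0005
grip_force: 4.4
```

Call:
arm_command(
  moves=[0,0,0,0,0,0,0,0,0,0,0,0,0,0,0,0,0,0,0,0,0,0,0,0,0,0,0,0,0,0,0,0,0,0,-0.5,0,0,0,-1,0,0,0,-2,0,0,0,-3,0],
)

```text
time: 17.58
ee_pos: [0.5013, -0.1863, 0.1351]
eef_rot: [1.0, 0.0, -0.002, -0.001]
ft_force: [0.3, -0.3, -0.1]
width: 0.0006
grip_force: 0.0
```

Call:
arm_command(
  moves=[-1,0,-3,0,-2,0,-2,0,-2,0,0,0,0,0,0,0,0,0,0,0,0,0,0,0],
)

```text
time: 18.08
ee_pos: [0.453, -0.1869, 0.186]
eef_rot: [1.0, 0.0, 0.0, 0.0]
ft_force: [0.8, 0.7, -0.3]
width: 0.0005
grip_force: 0.0
```

```bash
python3 - <<'E'
from h import *
s=r.read_state();print(s["time"],s["ee_pos"],s["ft_force"])
t=r.camera("top");cv2.imwrite("pics/end.png",cv2.resize(t[100:340,60:380,::-1],(800,600),interpolation=cv2.INTER_CUBIC))
E
```

```text
18.0833 [ 0.45301018 -0.1868926   0.18601071] [ 0.79031398  0.67418247 -0.33481087]
```

View pics/end.png

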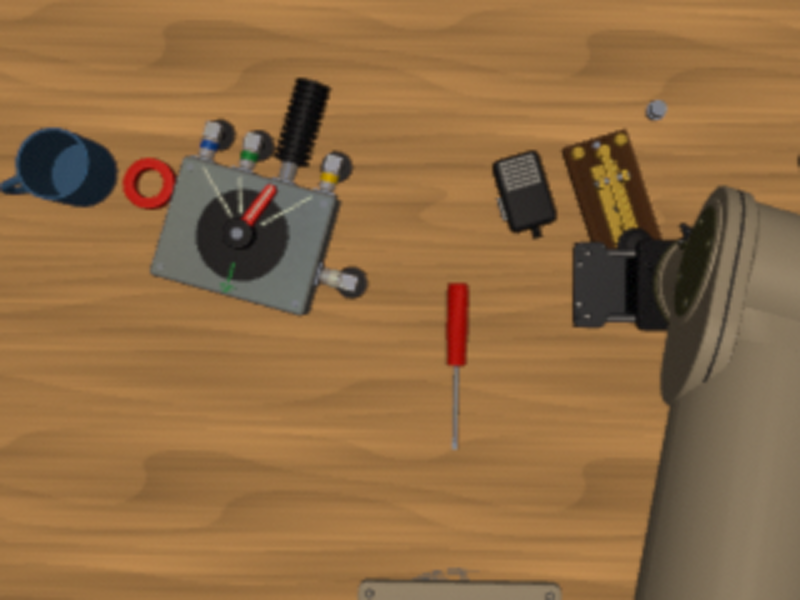

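The lever is still on the load, nothing else visible in this crop has moved, and the arm is clear.

```bash
python3 -c "
from bench import r
print(r.close_job())"
```

```text
the job is handed in; nothing more can be done
None
```

The job is handed in, verdict not shown: the lever was within about 1° of the dummy-load port, then I held the key fully down for about 2.1 s (a brief 16 N peak at its stop), released it, and finished with the arm clear at 18 s.

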